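Line up sanding blocks along the fence for re-papering

ROBOT

A 6-joint arm with a two-finger parallel gripper is mounted at the origin on a cart in front of the work surface, level with it; the furniture and walls round the work are solid. World frame = base frame: x ahead of the robot, y to its left, z up, the work surface at z = 0. Lengths are in m, angles in degrees, forces in N, time in s.
With the tool pointing down it reaches from about 0.15 to 0.775 m from the base axis. Payload 6.1 kg.
Tool frame: the origin (TCP) lies on the mounting face of the last link; the fingertips stand 173 mm ahead of it and the grasp point (between the pads) lies 155 mm ahead of it; z points along the fingers, y is the line along which they close (so a half turn about z gives the same grasp; the last joint's range is limited). The gripper opens to 85 mm and grips with 20 to 120 N. Pads are 22 mm wide; open, the fingers measure 114 mm over their backs; the gripper's body (76 mm by 85 mm) begins 54 mm behind the grasp point. The pads swing forward as they close: fully open they stand 13 mm farther back than shut.
Start: joints at [75.057, 7.208, -2.269, 80.523, 0, 90], TCP at [0.135, 0.507, 0.405] pointing down, gripper open.
Joint ranges: [-155.77, 155.77], [-54.66, 111.73], [-72.52, 77.12], [-102.08, 115.82], [-83.92, 84.16], [-180, 180]. Speed limits (degrees/s): [136.94, 136.94, 172.46, 180, 180, 180].

INTERFACE

Orientations are given as a 3x3 rotation matrix whose columns are the frame's x, y, z axes.
In Python, from rig import sense, snapshot, calibration, sign_off, outline_of, mark_of gives the robot as it stands. The module is installed in compiled form; this text tells all that it offers.
- The arm moves only by the tool carry_out, never from a script. Its argument "commands" is one flat list of numbers, 5 for each row, row after row: the closure, from -1 (fully open) to 1 (shut), then the shift along the tool's x, y, z in units of 25 mm (1.0 is 25 mm), then the turn about the tool's z in units of 6 degrees (1.0 is 6 degrees). In form: [fingers, x, y, z, turn, fingers, x, y, z, turn, ...]. A call has 1 to 20 rows; each row is the pose to reach, as a shift and turn from the pose commanded when the call began, along the tool's axes at that moment; what a row does not reach only later rows make up. A row lasts 1/8 s, in which the tool goes at most 62.5 mm and 10.7 degrees, less where a joint would pass 70% of its speed; a pose out of reach is approached as far as the arm can. A call with a gripper value outside its range is refused whole. The fingers move at their own pace and stop on an object; "squeeze" is the grip in N (left out, the last holds). Time passes only in rows, so rows that repeat a pose let the fingers close. It gives the time, the measured TCP pose, the force, the opening and the grip force at its end, in the units of the state.
- sense(): the state, without advancing time (a new reading comes with each control period).
- snapshot(name): name is "scene" or "side" or "wrist"; returns the picture (384x512x3 uint8, red, green, blue); there is no depth.
- calibration(name): a dict with "fx", "fy", "cx", "cy" (pixels), "extrinsics" (4x4, takes a point from camera to world coordinates); the wrist camera has in their place "T_tool_cam" (4x4, takes a point from camera to tool coordinates, whose origin is the TCP and whose axes are the flange's). Camera axes: x right, y down, z forward; pixel columns grow to the right and rows downward; lengths in m; the calibration is good to about 2 mm. A picture is of the moment at which its call begins: read the wrist's pose just before it. calibration takes no time and is no camera call.
- sign_off(): hands the job in; it is judged then, once.
Trained networks look in the newest picture that a camera, given by its name, has taken for a name from the list of things; names that differ only in an ending like _2 or _b are one class to them, and where a whole thing is asked for, a point or a joint stands for the part that bears it (a point fixed in the world has none). Each returns a list of dicts, best first, with "confidence" (0 to 1); they miss things now and then, are a little off and sometimes report something else, mostly with a low value. They report only what shows in the picture. A call takes as long as a camera call.
- outline_of(camera, name): "region" (384x512 bool, what is visible of it) and "point" ([column, row] in pixels, amid what is visible of it).
- mark_of(camera, name): "point" ([column, row] in pixels: a listed point, or the origin of a listed thing).
The state is a dict: "t": time; "joint_pos": joint angles; "joint_velocities": joint speeds; "joint_efforts": joint torques, N m; "position": TCP position; "eef_rot": TCP orientation; "force": force on the tool from outside, world axes, zero at the start; "moment": the same for the moment, N m; "grip_width": finger opening in m; "grip_force": force on a finger pad.
Only numpy, scipy, OpenCV 4.12 (cv2) and the standard library are available. Lean on these libraries where they do the work, as an engineer would, in place of code of your own. Each camera call takes 0.05 s, during which the arm holds its last target. There are 200 camera calls.

TASK

The three cork sanding blocks are to be re-papered with one strip, so slide them into one closed, straight row along the wooden fence: each lying flat with a long side flush against the batten, the first tight against the end stop and the others following end to end with no gaps. Push them over the board, do not lift them, and leave the tin, the pot and the cup behind the fence where they are.

Things in the scene. Friction and masses are not known exactly. Their poses are not given: they have to be found in the camera images.
- fence: fixed plywood board, 18 mm thick, with an L-shaped wooden fence 20 mm high on it: batten 410 mm long, 22 mm wide; end stop 85 mm long, 22 mm wide at its left end. Origin: inside corner of batten and stop, on the board's top. The batten's inner face runs along -y (to the robot's right) and looks to -x (to the robot); the stop's inner face runs along -x and looks to -y. The row fills x < 0, y < 0.
- block_a: cork sanding block with a sheet of abrasive paper on it, one of three alike: flat brick 97 mm long (its own x axis), 68 mm wide (its own y axis), 26 mm high (z up), 60 g. Origin: centre of its underside, which rests on the board.
- block_b: cork sanding block with a sheet of abrasive paper on it, another of three alike: flat brick 97 mm long (its own x axis), 68 mm wide (its own y axis), 26 mm high (z up), 60 g. Origin: centre of its underside, which rests on the board.
- block_c: cork sanding block with a sheet of abrasive paper on it, the third of three alike: flat brick 97 mm long (its own x axis), 68 mm wide (its own y axis), 26 mm high (z up), 60 g. Origin: centre of its underside, which rests on the board.
- paint_tin: round lacquer tin, 68 mm across, 77 mm high, standing behind the batten. Bystander: leave it where it stands. Origin: centre of its underside.
- pigment_pot: round dark pot with a lid, 63 mm across, 70 mm high, standing behind the batten. Bystander: leave it where it stands. Origin: centre of its underside.
- viscosity_cup: small grey alloy cup, 56 mm across, 53 mm high, standing behind the batten. Bystander: leave it where it stands. Origin: centre of its underside.

How it is judged:
By the outcome, as a careful person would: the job done as asked, in the order asked, and still so for the second after the job is handed in, with the robot touching nothing.
It also fails if it takes over 45 s, if anything falls off the work surface, if the arm or the gripper's body presses on something with over 40 N, if the wrist force passes 120 N, or if a joint passes its speed limit or range.

## Working session

There is one attempt and no reset: what is moved stays moved. The work goes in short steps, Python scripts to look and compute and a tool call to move; the robot and the scene stay as the last step left them, time stands still between calls to the robot, and variables do not carry over. Pictures are saved under pics/ and viewed, at most 10 in all, crops included, and the job is handed in when it is done.

Besides the shell and the picture viewer there is one more tool, called as a command line: name --argument value ..., lists and objects as JSON in quotes. carry_out: Moves the arm, as the interface text tells. Its arguments: {"type":"object","properties":{"commands":{"type":"array","items":{"type":"number"}},"squeeze":{"type":"number"}},"required":["commands"]}

```bash
mkdir -p pics; python3 - <<'E'
from rig import *
import cv2,numpy as np
s=sense();print(s['t'],s['position'],np.round(s['eef_rot'],3).tolist(),s['force'],s['grip_width'])
ims=[]
for c in('scene','side'):
    im=snapshot(c);cv2.imwrite(f'pics/{c}0.png',im[:,:,::-1])
    k=calibration(c);print(c,{a:np.round(b,3).tolist() for a,b in k.items()})
    for n in('block_a','fence','paint_tin'):
        for d in outline_of(c,n): print(n,round(d['confidence'],2),d['point'],d['region'].sum())
print(np.round(calibration('wrist')['T_tool_cam'],3).tolist(),calibration('wrist')['fx'])
E
```

```text
0.0 [0.13533587 0.50712286 0.40391632] [[-0.966, 0.258, -0.0], [0.258, 0.966, -0.002], [-0.0, -0.002, -1.0]] [ 0.30447231 -0.11496615  0.6311709 ] 0.08519693950275727
scene {'fx': 349.619, 'fy': 349.619, 'cx': 259.515, 'cy': 195.918, 'extrinsics': [[-0.771, -0.41, 0.488, 0.21], [-0.637, 0.516, -0.573, 0.369], [-0.017, -0.752, -0.659, 0.627], [0.0, 0.0, 0.0, 1.0]]}
block_a 0.94 [265.2, 264.7] 1551
block_a 0.79 [310.4, 230.1] 1252
block_a 0.59 [341.0, 207.2] 948
fence 0.71 [282.4, 224.7] 15669
paint_tin 0.86 [190.1, 209.5] 1092
side {'fx': 466.961, 'fy': 466.961, 'cx': 259.048, 'cy': 195.918, 'extrinsics': [[-0.868, -0.248, 0.43, 0.199], [-0.497, 0.431, -0.753, 0.628], [0.001, -0.867, -0.498, 0.578], [0.0, 0.0, 0.0, 1.0]]}
block_a 0.94 [324.2, 232.0] 1393
block_a 0.65 [283.8, 263.9] 1452
block_a 0.58 [349.0, 208.1] 1028
fence 0.58 [289.4, 240.2] 14299
paint_tin 0.92 [187.9, 223.3] 1379
paint_tin 0.43 [289.8, 241.0] 14617
[[0.0, -0.961, -0.276, 0.069], [1.0, 0.0, -0.0, -0.0], [0.0, -0.276, 0.961, 0.031], [0.0, 0.0, 0.0, 1.0]] 291.2388204896136
```

View pics/scene0.png

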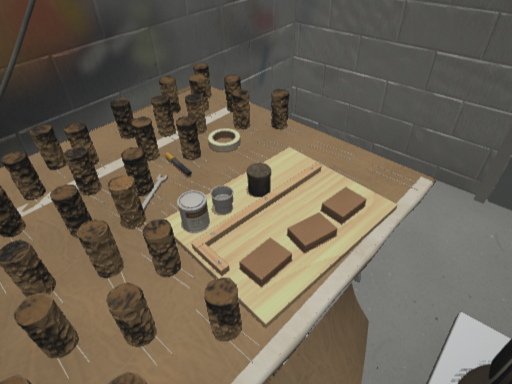

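View pics/side0.png

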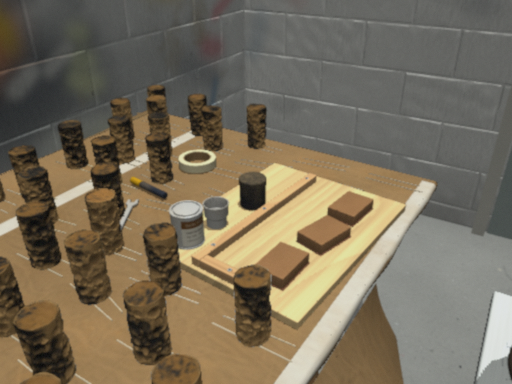

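The scene view shows the board with the batten running from (200,245) to (318,168). The end stop runs to (225,268), and the three blocks lie in front of the batten at (265,263), (312,231) and (343,205). The side view agrees, and the tin, cup and pot stand behind the batten. Next I fit poses by matching silhouettes.

```bash
cat > h.py <<'E'
from rig import *
import cv2,numpy as np
from scipy.optimize import minimize
def cam(c):
    k=calibration(c);K=np.array([[k['fx'],0,k['cx']],[0,k['fy'],k['cy']],[0,0,1.]])
    if 'extrinsics' in k: T=np.array(k['extrinsics'])
    else:
        s=sense();T=np.eye(4);T[:3,:3]=s['eef_rot'];T[:3,3]=s['position'];T=T@np.array(k['T_tool_cam'])
    return K,T
def proj(KT,P):
    K,T=KT;p=(np.atleast_2d(P)-T[:3,3])@T[:3,:3]@K.T
    return p[:,:2]/p[:,2:]
def ray(KT,uv,z):
    K,T=KT;d=T[:3,:3]@np.linalg.inv(K)@np.array([uv[0],uv[1],1.]);o=T[:3,3]
    return o+d*(z-o[2])/d[2]
def box(x,y,a,l=.097,w=.068,z0=.018,z1=.044):
    c,s=np.cos(a),np.sin(a)
    q=np.array([[i*l/2,j*w/2] for i in(-1,1) for j in(-1,1)])@np.array([[c,s],[-s,c]])+[x,y]
    return np.vstack([np.c_[q,np.full(4,z)] for z in(z0,z1)])
def iou(KT,reg,p):
    S=8;h=cv2.convexHull((proj(KT,box(*p))*S).astype(np.float32)).round().astype(np.int32)
    m=np.zeros(reg.shape,np.uint8);cv2.fillConvexPoly(m,h,1,cv2.LINE_8,3);m=m>0
    return (m&reg).sum()/(m|reg).sum()
def fit(obs,x,y):
    f=lambda p:-np.mean([iou(KT,r,(p[0],p[1],p[2]*10)) for KT,r in obs])
    return min((minimize(f,[x,y,a/10],method='Nelder-Mead',options=dict(initial_simplex=np.array([x,y,a/10])+np.vstack([np.zeros(3),np.diag([.01,.01,.03])]),xatol=1e-4,fatol=1e-4)) for a in np.arange(-1.4,1.6,.5)),key=lambda r:r.fun)
E
python3 - <<'E'
from h import *
R={}
for c in('scene','side'):
    im=snapshot(c);KT=cam(c)
    R[c]=[(ray(KT,d['point'],.036),KT,d['region']) for d in outline_of(c,'block_a')]
    for d in mark_of(c,'fence'): print(c,'fence',d['confidence'],ray(KT,d['point'],.018).round(4))
    for n in('paint_tin','pigment_pot','viscosity_cup'):
        for d in mark_of(c,n)[:1]: print(n,d['confidence'],ray(KT,d['point'],.018).round(4))
for p,KT,r in R['scene']:
    q=min(R['side'],key=lambda q:np.linalg.norm(q[0]-p))
    o=[(KT,r),(q[1],q[2])]
    for obs in (o,o[:1],o[1:]):
        m=fit(obs,p[0],p[1]);print(m.x[:2].round(4),np.degrees(m.x[2]*10).round(1),round(m.fun,3))
E
python3 - <<'E'
import cv2
a=cv2.imread('pics/scene0.png')[140:330,160:410]
cv2.imwrite('pics/crop0.png',cv2.resize(a,(788,599),interpolation=cv2.INTER_CUBIC))
E
```

```text
scene fence 0.79 [0.6495 0.0512 0.018 ]
paint_tin 0.62 [0.7178 0.0195 0.018 ]
pigment_pot 0.81 [ 0.6759 -0.1776  0.018 ]
viscosity_cup 0.69 [ 0.6963 -0.0691  0.018 ]
side fence 0.94 [0.6407 0.0628 0.018 ]
side fence 0.31 [ 0.7    -0.0708  0.018 ]
paint_tin 0.61 [0.7168 0.0182 0.018 ]
pigment_pot 0.82 [ 0.6856 -0.1836  0.018 ]
viscosity_cup 0.86 [ 0.7176 -0.0671  0.018 ]
[0.5074 0.0031] 84.1 -0.858
[0.5088 0.0032] 85.8 -0.921
[0.5071 0.001 ] 86.6 -0.805
[ 0.4673 -0.2591] 84.4 -0.88
[ 0.469  -0.2561] -93.1 -0.89
[ 0.4672 -0.2593] 84.3 -0.872
[ 0.4792 -0.1289] 72.2 -0.469
[ 0.4796 -0.1295] 72.7 -0.935
[ 0.4672 -0.2595] 84.3 -0.872
```

View pics/crop0.png

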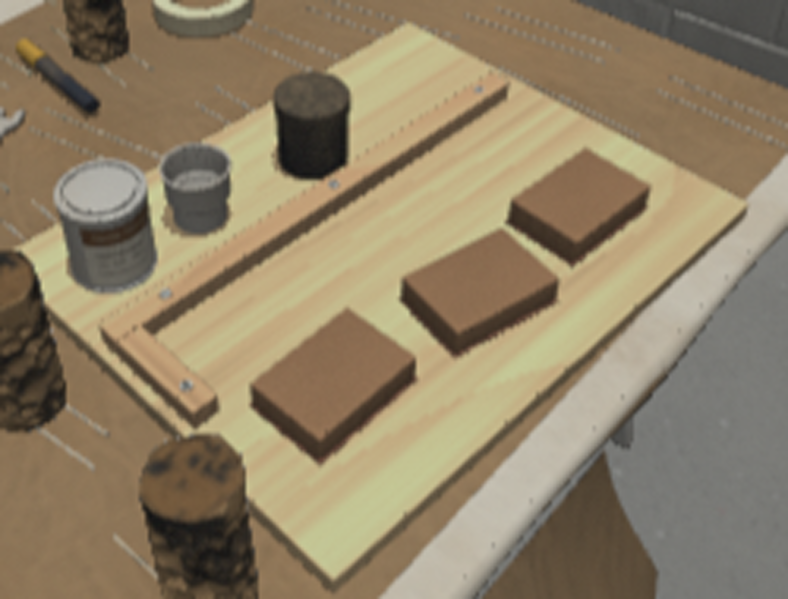

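The crop shows the batten's inner top edge running from (147,328) to (507,92) and the stop's end at (215,403). All three blocks stand clear of both. I'll take a wrist overview from above for accurate poses.

carry_out --commands '[-0.2, -17.4, -20.9, 0, -2.5, -0.2, -17.4, -20.9, 0, -2.5, -0.2, -17.4, -20.9, 0, -2.5, -0.2, -17.4, -20.9, 0, -2.5, -0.2, -17.4, -20.9, 0, -2.5, -0.2, -17.4, -20.9, 0, -2.5, -0.2, -17.4, -20.9, 0, -2.5, -0.2, -17.4, -20.9, 0, -2.5, -0.2, -17.4, -20.9, 0, -2.5, -0.2, -17.4, -20.9, 0, -2.5, -0.2, -17.4, -20.9, 0, -2.5, -0.2, -17.4, -20.9, 0, -2.5, -0.2, -17.4, -20.9, 0, -2.5, -0.2, -17.4, -20.9, 0, -2.5]'

```text
t: 2.75
position: [0.4205, -0.1088, 0.4049]
eef_rot: [[-1.0, -0.003, 0.0], [-0.003, 1.0, 0.0], [-0.0, 0.0, -1.0]]
force: [0.3, -0.6, 0.0]
grip_width: 0.0511
grip_force: 0.0
```

```bash
python3 - <<'E'
from h import *
KT=cam('wrist');im=snapshot('wrist')
cv2.imwrite('pics/w0.png',cv2.resize(im[:,:,::-1],(768,576),interpolation=cv2.INTER_CUBIC));np.save('w0.npy',KT[1]);np.save('im0.npy',im)
for d in outline_of('wrist','block_a'):
    p=ray(KT,d['point'],.044);m=fit([(KT,d['region'])],p[0],p[1])
    print(round(d['confidence'],2),d['point'],m.x[:2].round(4),np.degrees(m.x[2]*10).round(1),round(m.fun,3))
for n in('fence','paint_tin','pigment_pot','viscosity_cup'):
    for d in mark_of('wrist',n)[:2]: print(n,d['confidence'],d['point'],ray(KT,d['point'],.018).round(4))
E
```

```text
0.9 [350.7, 225.2] [0.5067 0.0038] -98.1 -0.701
0.7 [140.7, 196.3] [ 0.4675 -0.2551] 81.4 -0.949
0.68 [241.4, 210.2] [ 0.4781 -0.1306] 72.6 -0.932
paint_tin 0.73 [143.9, 196.2] [ 0.4663 -0.2532  0.018 ]
paint_tin 0.38 [209.0, 330.6] [ 0.6754 -0.1783  0.018 ]
pigment_pot 0.47 [209.2, 334.0] [ 0.6816 -0.1783  0.018 ]
```

View pics/w0.png

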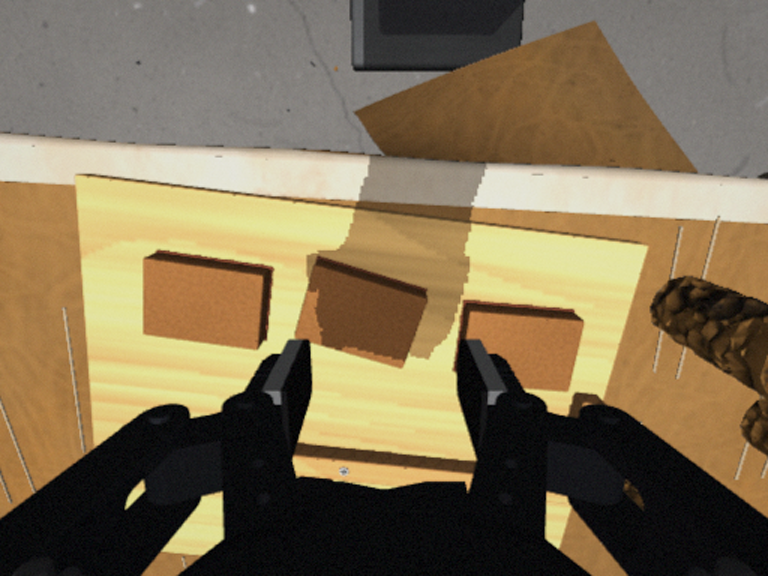

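The wrist view, with the far side at the bottom, shows the three blocks at about (207,300), (365,315) and (520,345) in the 768-wide frame. The board's near edge runs from (80,178) to (645,242), and the batten's inner face is between the fingers near (297,450)–(470,467). Next I compute the fence line.

```bash
python3 - <<'E'
from h import *
from scipy.optimize import least_squares
K=cam('wrist')[0];W=(K,np.load('w0.npy'));im=np.load('im0.npy');g=cv2.cvtColor(im,cv2.COLOR_RGB2GRAY).astype(float)
# batten inner face (wrist): brightness profile between the fingers
lo=[];hi=[]
for c in range(205,308,4):
    col=cv2.GaussianBlur(g,(5,3),0)[290:325,c];d=np.diff(col)
    a=d[:].argmin();b=a+d[a:].argmax();lo.append((c,290.5+a));hi.append((c,290.5+b))
for nm,L,z in(('foot',lo,.018),('top',hi,.038)):
    P=np.array([ray(W,p,z) for p in L]);f=np.polyfit(P[:,1],P[:,0],1);r=P[:,0]-np.polyval(f,P[:,1]);k=abs(r)<.004;f=np.polyfit(P[k,1],P[k,0],1)
    print(nm,k.sum(),'slope deg',np.degrees(np.arctan(f[0])).round(2),'x at y=-.12',np.polyval(f,-.12).round(4))
P=[ray(W,(u/1.5,v/1.5),.018) for u,v in((80,178),(645,242))];print('near edge',P,np.degrees(np.arctan2(P[1][0]-P[0][0],P[1][1]-P[0][1])))
S=cam('scene')
for nm,u,v,z in(('corner top',147,328,.038),('batten end top',507,92,.038),('stop end top in',215,403,.038)):
    print(nm,ray(S,(160+u/3.152,140+v/3.152),z).round(4))
E
```

```text
foot 6 slope deg -0.16 x at y=-.12 0.6573
top 10 slope deg 2.26 x at y=-.12 0.6425
near edge [array([ 0.36949093, -0.35116003,  0.018     ]), array([0.41991257, 0.106694  , 0.018     ])] 6.284432791018043
corner top [0.6344 0.0543 0.038 ]
batten end top [ 0.584  -0.3371  0.038 ]
stop end top in [0.5524 0.0715 0.038 ]
```

```bash
python3 - <<'E'
from h import *
from scipy.optimize import differential_evolution as DE
V=[(cam(c),cv2.imread(f'pics/{c}0.png')[:,:,::-1].astype(float)) for c in('scene','side')]
W=((cam('wrist')[0],np.load('w0.npy')),np.load('im0.npy').astype(float))
def samp(v,P):
    q=proj(v[0],P).astype(np.float32);return np.stack([cv2.remap(v[1],q[:,:1],q[:,1:],cv2.INTER_LINEAR)[:,0,i] for i in range(3)],1)
def W3(p,L):
    x,y,a=p;c,s=np.cos(a),np.sin(a);L=np.array(L);return np.c_[x+c*L[:,0]-s*L[:,1],y+s*L[:,0]+c*L[:,1],L[:,2]]
t=np.linspace(-.02,-.39,80)
face=[(0,b,z) for b in t for z in(.022,.028,.034)]
top=[(d,b,.038) for b in t for d in(.003,.006)]
brd=[(-d,b,.018) for b in t for d in(.004,.007)]
u=np.linspace(-.01,-.078,25)
stop=[(a,d,.038) for a in u for d in(.003,.006,.016,.019)]
out=[(a,d,.038) for a in u for d in(.026,.03)]; inn=[(a,-d,.038) for a in u for d in(.004,.007)]
endo=[(-.085-d,b,.018) for b in np.linspace(.003,.019,8) for d in(.004,.007)];endi=[(-.085+d,b,.038) for b in np.linspace(.003,.019,8) for d in(.003,.006)]
def rat(v,P): 
    s=samp(v,P);return s[:,1].mean()/s[:,0].mean()
def f(p,views=V):
    J=0
    for v in views:
        br=lambda L:samp(v,W3(p,L)).sum(1).mean()
        F=br(face);J-= (br(top)+br(brd)-2*F)/100
        J-=20*(rat(v,W3(p,brd))+rat(v,W3(p,inn))+rat(v,W3(p,endo))-rat(v,W3(p,stop))-rat(v,W3(p,top))-rat(v,W3(p,endi)))
    return J
B=[(.61,.67),(.03,.08),(-.25,0)]
for vs in(V,V[:1],V[1:]):
    r=DE(f,B,args=(vs,),seed=1,maxiter=60,popsize=12);print(r.x[:2].round(4),np.degrees(r.x[2]).round(2),round(r.fun,2))
E
```

```text
[0.643  0.0551] -7.03 -16.55
[0.6432 0.0533] -7.17 -9.11
[0.6444 0.0682] -6.91 -7.94
```

The fence is at about (0.643, 0.055) with yaw -7°. All blocks are close to aligned, except B, which is about 10° off. I'll move behind A, turned to line up with the fence, and lower.

carry_out --commands '[-0.2, -0.9, 4.8, 0, 1.2, -0.2, -0.9, 4.8, 0, 1.2, -0.2, -0.9, 4.8, 0, 1.2, -0.2, -0.9, 4.8, 4, 1.2, -0.2, -0.9, 4.8, 7, 1.2, -0.2, -0.9, 4.8, 7, 1.2, -0.2, -0.9, 4.8, 7, 1.2, -0.2, -0.9, 4.8, 8.4, 1.2, -0.2, -0.9, 4.8, 8.4, 1.2]'

```text
t: 4.18
position: [0.4432, 0.0099, 0.1953]
eef_rot: [[-0.992, 0.125, -0.001], [0.125, 0.992, -0.0], [0.001, -0.0, -1.0]]
force: [-0.3, 0.8, -0.7]
grip_width: 0.0512
grip_force: 0.0
```

```bash
python3 - <<'E'
from h import *
im=snapshot('scene');KT=cam('scene')
cv2.imwrite('pics/s1.png',cv2.resize(im[130:320,170:420,::-1],(788,599),interpolation=cv2.INTER_CUBIC))
s=sense();print(s['position'].round(4) if hasattr(s['position'],'round') else s['position'],np.round(s['eef_rot'],3).tolist(),s['force'])
E
```

```text
[0.4438 0.01   0.1964] [[-0.992, 0.125, 0.001], [0.125, 0.992, -0.0], [-0.001, -0.0, -1.0]] [0.24542197 0.63255786 0.42271706]
```

View pics/s1.png

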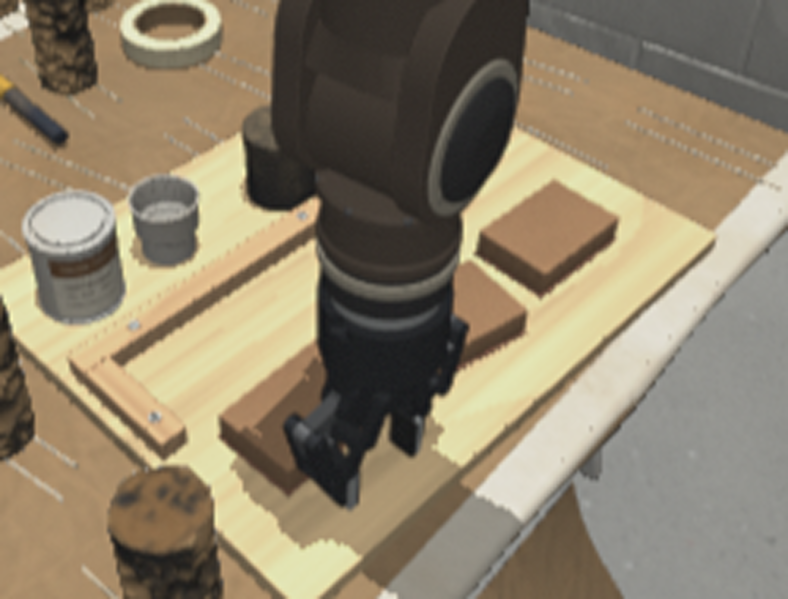

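The fingers stand just behind block A, at about (350,480) and (408,440) in the crop, and clear of it. I'll push A towards the batten.

carry_out --commands '[-0.2, -0.5, 0, 0, 0, -0.2, -1.0, 0, 0, 0, -0.2, -1.5, 0, 0, 0, -0.2, -2.0, 0, 0, 0, -0.2, -2.5, 0, 0, 0, -0.2, -3.0, 0, 0, 0, -0.2, -3.5, 0, 0, 0, -0.2, -4.0, 0, 0, 0, -0.2, -4.2, 0, 0, 0, -0.2, -4.3, 0, 0, 0]'

```text
t: 5.48
position: [0.5501, -0.0032, 0.1946]
eef_rot: [[-0.992, 0.124, -0.001], [0.124, 0.992, 0.0], [0.001, -0.0, -1.0]]
force: [-1.0, -0.1, 0.9]
grip_width: 0.051
grip_force: 0.4
```

carry_out --commands '[-0.2, -0.1, 0, 0, 0, -0.2, -0.15, 0, 0, 0, -0.2, -0.2, 0, 0, 0]'

```text
t: 5.85
position: [0.5543, -0.0037, 0.1947]
eef_rot: [[-0.992, 0.124, -0.002], [0.124, 0.992, 0.0], [0.002, -0.0, -1.0]]
force: [-6.2, 0.7, 5.7]
grip_width: 0.0512
grip_force: 3.1
```

carry_out --commands '[-0.2, -0.06, 0, 0, 0, -0.2, -0.1, 0, 0, 0]'

```text
t: 6.1
position: [0.555, -0.0038, 0.1947]
eef_rot: [[-0.992, 0.124, -0.006], [0.124, 0.992, 0.001], [0.006, 0.0, -1.0]]
force: [-13.7, 1.3, 11.8]
grip_width: 0.051
grip_force: 7.4
```

```bash
python3 - <<'E'
from h import *
R={}
for c in('scene','side','wrist'):
    KT=cam(c);im=snapshot(c)
    for d in outline_of(c,'block_a'):
        p=ray(KT,d['point'],.036);m=fit([(KT,d['region'])],p[0],p[1]);print(c,round(d['confidence'],2),m.x[:2].round(4),np.degrees(m.x[2]*10).round(1),round(m.fun,3))
E
```

```text
scene 0.85 [ 0.6011 -0.008 ] 88.5 -0.282
scene 0.74 [ 0.4781 -0.1291] 71.4 -0.929
scene 0.56 [ 0.4678 -0.2575] -96.7 -0.921
scene 0.54 [ 0.7248 -0.0875] -44.2 -0.468
side 0.92 [ 0.4784 -0.1326] -105.2 -0.918
side 0.72 [ 0.5996 -0.0086] 87.2 -0.474
wrist 0.85 [ 0.6144 -0.0156] -6.2 -0.428
wrist 0.57 [ 0.4782 -0.1301] -107.5 -0.96
```

carry_out --commands '[-0.2, 0.8, 0, 0, 0, 1, 0.8, 0, -1.8, 0, 1, 0.8, -3.2, -1.8, 0, 1, 0.8, -3.2, -1.8, 0, 1, -1.85, -3.2, -1.8, 0, 1, -1.85, -3.2, -1.8, 0, 1, -1.85, -3.2, -0.1, 0, 1, -1.85, -3.2, -0.1, 0, 1, -1.85, -2.8, -0.1, 0, 1, -1.85, -2.4, -0.1, 0, 1, -1.85, -2.1, -0.1, 0, 1, -1.85, -1.95, -0.1, 0]'

```text
t: 7.9
position: [0.5975, -0.0574, 0.198]
eef_rot: [[-0.992, 0.124, 0.001], [0.124, 0.992, -0.0], [-0.001, -0.0, -1.0]]
force: [0.3, -1.4, 0.6]
grip_width: -0.0001
grip_force: 0.4
```

carry_out --commands '[1, 0, 0.1, 0, 0, 1, 0, 0.15, 0, 0]'

```text
t: 8.15
position: [0.5977, -0.0544, 0.1973]
eef_rot: [[-0.992, 0.124, 0.0], [0.124, 0.992, -0.0], [-0.0, -0.0, -1.0]]
force: [-0.4, -1.8, 0.7]
grip_width: 0.0002
grip_force: 0.5
```

carry_out --commands '[1, 0, 0.1, 0, 0, 1, 0, 0.18, 0, 0, 1, 0, 0.25, 0, 0]'

```text
t: 8.52
position: [0.5982, -0.0502, 0.1972]
eef_rot: [[-0.992, 0.126, -0.001], [0.126, 0.992, -0.007], [0.0, -0.007, -1.0]]
force: [-2.5, -15.4, 1.4]
grip_width: -0.0002
grip_force: 8.0
```

A is seated against the stop. Next, block B: go behind it and push it in.

carry_out --commands '[1, 0, -0.5, 0, 0, 1, 0, -0.5, -1.8, 0, -0.2, 7.05, -3.7, -1.8, 0, -0.2, 7.05, -3.7, -1.8, 0, -0.2, 7.05, -3.7, -1.8, 0, -0.2, 7.05, -3.7, -1.8, 0, -0.2, 7.05, -3.7, 0.1, 0, -0.2, 7.05, -3.7, 0.1, 0, -0.2, 6.5, -3.7, 0.1, 0, -0.2, 6.0, -3.7, 0.1, 0, -0.2, 5.5, -3.7, 0.1, 0, -0.2, 5.0, -3.7, 0.1, 0, -0.2, 4.5, -3.7, 0.1, 0, -0.2, 4.0, -3.7, 0.1, 0, -0.2, 3.5, -3.7, 0.1, 0, -0.2, 3.0, -3.7, 0.1, 0, -0.2, 2.6, -3.7, 0.1, 0, -0.2, 2.3, -3.7, 0.1, 0]'

```text
t: 10.78
position: [0.5305, -0.1329, 0.1946]
eef_rot: [[-0.992, 0.124, -0.0], [0.124, 0.992, 0.0], [0.0, 0.0, -1.0]]
force: [-1.4, 0.7, 1.2]
grip_width: 0.0512
grip_force: 0.6
```

carry_out --commands '[-0.2, -0.1, 0, 0, 0, -0.2, -0.2, 0, 0, 0, -0.2, -0.25, 0, 0, 0]'

```text
t: 11.15
position: [0.5361, -0.1336, 0.1947]
eef_rot: [[-0.992, 0.124, -0.0], [0.124, 0.992, 0.0], [0.0, 0.0, -1.0]]
force: [0.3, -0.1, -0.6]
grip_width: 0.0511
grip_force: 0.2
```

carry_out --commands '[-0.2, -0.1, 0, 0, 0, -0.2, -0.15, 0, 0, 0]'

```text
t: 11.4
position: [0.5388, -0.134, 0.1946]
eef_rot: [[-0.992, 0.124, -0.003], [0.124, 0.992, 0.0], [0.003, -0.0, -1.0]]
force: [-8.0, 0.5, 7.3]
grip_width: 0.051
grip_force: 4.5
```

carry_out --commands '[-0.2, -0.06, 0, 0, 0, -0.2, -0.1, 0, 0, 0]'

```text
t: 11.65
position: [0.5396, -0.1341, 0.1946]
eef_rot: [[-0.992, 0.124, -0.007], [0.124, 0.992, 0.001], [0.007, -0.0, -1.0]]
force: [-17.1, 1.0, 13.3]
grip_width: 0.0513
grip_force: 8.6
```

carry_out --commands '[-0.2, 0.8, 0, 0, 0, 1, 0.8, 0, -1.8, 0, 1, 0.8, -3.35, -1.8, 0, 1, 0.8, -3.35, -1.8, 0, 1, -1.82, -3.35, -1.8, 0, 1, -1.82, -3.35, -1.8, 0, 1, -1.82, -3.35, -0.1, 0, 1, -1.82, -3.35, -0.1, 0, 1, -1.82, -2.9, -0.1, 0, 1, -1.82, -2.5, -0.1, 0, 1, -1.82, -2.1, -0.1, 0, 1, -1.82, -1.7, -0.1, 0, 1, -1.82, -1.3, -0.1, 0, 1, -1.82, -0.9, -0.1, 0, 1, -1.82, -0.6, -0.1, 0, 1, -1.82, -0.5, -0.1, 0]'

```text
t: 13.65
position: [0.586, -0.152, 0.1971]
eef_rot: [[-0.992, 0.124, -0.0], [0.124, 0.992, -0.0], [0.0, -0.0, -1.0]]
force: [-0.8, -1.1, 1.7]
grip_width: 0.0
grip_force: 0.6
```

carry_out --commands '[1, 0, 0.1, 0, 0, 1, 0, 0.2, 0, 0]'

```text
t: 13.9
position: [0.5865, -0.1478, 0.1972]
eef_rot: [[-0.992, 0.125, -0.0], [0.125, 0.992, -0.001], [0.0, -0.001, -1.0]]
force: [-0.9, -6.8, 1.2]
grip_width: 0.0002
grip_force: 4.0
```

carry_out --commands '[1, 0, 0.05, 0, 0, 1, 0, 0.08, 0, 0]'

```text
t: 14.15
position: [0.5865, -0.1471, 0.1972]
eef_rot: [[-0.992, 0.126, -0.001], [0.126, 0.992, -0.005], [0.0, -0.005, -1.0]]
force: [-2.0, -10.0, 1.4]
grip_width: 0.0
grip_force: 5.3
```

```bash
python3 - <<'E'
from h import *
for c in('scene','side'):
    KT=cam(c);im=snapshot(c)
    if c=='scene':cv2.imwrite('pics/s2.png',cv2.resize(im[130:320,170:420,::-1],(788,599),interpolation=cv2.INTER_CUBIC))
    for d in outline_of(c,'block_a'):
        p=ray(KT,d['point'],.036);m=fit([(KT,d['region'])],p[0],p[1]);print(c,round(d['confidence'],2),m.x[:2].round(4),np.degrees(m.x[2]*10).round(1),round(m.fun,3))
E
```

```text
scene 0.86 [ 0.5903 -0.0997] 81.5 -0.8
scene 0.66 [0.6029 0.0018] -96.3 -0.875
scene 0.64 [ 0.4667 -0.2579] 87.1 -0.897
scene 0.64 [ 0.7445 -0.0058] 146.3 -0.842
side 0.92 [ 0.6015 -0.0014] 77.9 -0.752
side 0.81 [ 0.4681 -0.2592] -93.7 -0.883
side 0.66 [ 0.5898 -0.0927] -91.2 -0.781
```

View pics/s2.png

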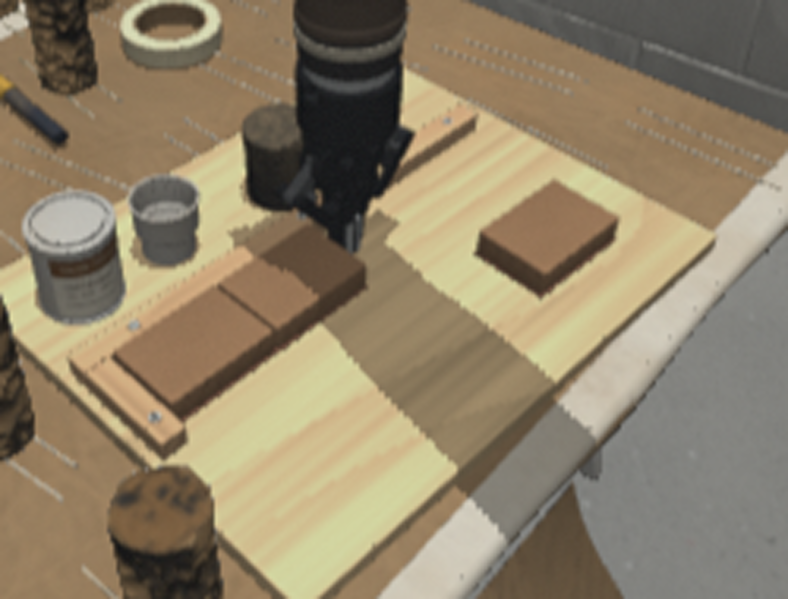

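A and B stand flush and closed along the batten, with the joint between them at (248,305) in the crop. C is still at (548,235). Block C next.

carry_out --commands '[1, 0, -0.5, 0, 0, 1, 0, -0.5, -1.8, 0, -0.2, 6.8, -5.0, -1.8, 0, -0.2, 6.8, -5.0, -1.8, 0, -0.2, 6.8, -5.0, -1.8, 0, -0.2, 6.8, -5.0, -1.8, 0, -0.2, 6.8, -5.0, 0.1, 0, -0.2, 6.8, -5.0, 0.1, 0, -0.2, 6.3, -5.0, 0.1, 0, -0.2, 5.8, -5.0, 0.1, 0, -0.2, 5.3, -5.0, 0.1, 0, -0.2, 4.8, -5.0, 0.1, 0, -0.2, 4.3, -5.0, 0.1, 0, -0.2, 3.8, -5.0, 0.1, 0, -0.2, 3.3, -5.0, 0.1, 0, -0.2, 2.9, -5.0, 0.1, 0, -0.2, 2.5, -5.0, 0.1, 0, -0.2, 2.2, -5.0, 0.1, 0, -0.2, 2.1, -5.0, 0.1, 0]'

```text
t: 16.73
position: [0.5196, -0.2631, 0.1946]
eef_rot: [[-0.992, 0.124, -0.0], [0.124, 0.992, -0.0], [0.0, -0.0, -1.0]]
force: [-1.2, 0.5, 0.8]
grip_width: 0.0508
grip_force: 0.5
```

carry_out --commands '[-0.2, -0.1, 0, 0, 0, -0.2, -0.15, 0, 0, 0]'

```text
t: 16.98
position: [0.5228, -0.2635, 0.1946]
eef_rot: [[-0.992, 0.124, -0.0], [0.124, 0.992, 0.0], [0.0, -0.0, -1.0]]
force: [-4.0, 0.7, 2.8]
grip_width: 0.0514
grip_force: 1.9
```

carry_out --commands '[-0.2, -0.06, 0, 0, 0, -0.2, -0.12, 0, 0, 0]'

```text
t: 17.23
position: [0.5237, -0.2636, 0.1946]
eef_rot: [[-0.992, 0.125, -0.006], [0.125, 0.992, 0.0], [0.006, -0.0, -1.0]]
force: [-14.3, 1.6, 9.6]
grip_width: 0.0512
grip_force: 7.3
```

carry_out --commands '[-0.2, 0.8, 0, 0, 0, 1, 0.8, 0, -1.8, 0, 1, 0.8, -3.4, -1.8, 0, 1, 0.8, -3.4, -1.8, 0, 1, -1.82, -3.4, -1.8, 0, 1, -1.82, -3.4, -1.8, 0, 1, -1.82, -3.4, -0.1, 0, 1, -1.82, -3.4, -0.1, 0, 1, -1.82, -2.9, -0.1, 0, 1, -1.82, -2.45, -0.1, 0, 1, -1.82, -2.0, -0.1, 0, 1, -1.82, -1.55, -0.1, 0, 1, -1.82, -1.1, -0.1, 0, 1, -1.82, -0.65, -0.1, 0, 1, -1.82, -0.2, -0.1, 0, 1, -1.82, 0.2, -0.1, 0, 1, -1.82, 0.5, -0.1, 0, 1, -1.82, 0.7, -0.1, 0]'

```text
t: 19.48
position: [0.5732, -0.2517, 0.1972]
eef_rot: [[-0.992, 0.124, -0.0], [0.124, 0.992, -0.0], [0.0, -0.0, -1.0]]
force: [-0.3, -0.9, 0.8]
grip_width: 0.0003
grip_force: 0.4
```

carry_out --commands '[1, 0, 0.1, 0, 0, 1, 0, 0.2, 0, 0]'

```text
t: 19.73
position: [0.5738, -0.2472, 0.1972]
eef_rot: [[-0.992, 0.125, -0.0], [0.125, 0.992, -0.0], [0.0, -0.0, -1.0]]
force: [1.0, -0.5, -0.8]
grip_width: -0.0004
grip_force: 0.4
```

carry_out --commands '[1, 0, 0.08, 0, 0, 1, 0, 0.15, 0, 0]'

```text
t: 19.98
position: [0.5742, -0.2439, 0.1972]
eef_rot: [[-0.992, 0.125, -0.0], [0.125, 0.992, -0.002], [0.0, -0.002, -1.0]]
force: [-1.2, -5.6, -0.0]
grip_width: -0.0007
grip_force: 3.1
```

carry_out --commands '[1, 0, 0.05, 0, 0, 1, 0, 0.08, 0, 0]'

```text
t: 20.23
position: [0.5743, -0.2432, 0.1974]
eef_rot: [[-0.992, 0.126, -0.001], [0.126, 0.992, -0.005], [0.0, -0.005, -1.0]]
force: [-2.1, -11.0, -0.1]
grip_width: -0.0001
grip_force: 5.6
```

C is seated, and its position matches three block lengths from the stop within 0.5 mm. I'll back off and check from above.

carry_out --commands '[1, 0, -0.5, 0, 0, 1, 0, -0.5, -2, 0, 1, 2.7, 6.4, -7, 0, 1, 2.7, 6.4, -7, 0, 1, 2.7, 6.4, -7, 0, 1, 2.7, 6.4, -7, 0, 1, 2.7, 6.4, -7, 0]'

```text
t: 21.1
position: [0.5273, -0.0729, 0.3743]
eef_rot: [[-0.993, 0.121, 0.004], [0.121, 0.993, 0.001], [-0.004, 0.001, -1.0]]
force: [0.4, -0.6, -0.9]
grip_width: 0.0
grip_force: 0.0
```

```bash
python3 - <<'E'
from h import *
KT=cam('wrist');im=snapshot('wrist')
cv2.imwrite('pics/w1.png',cv2.resize(im[:,:,::-1],(768,576),interpolation=cv2.INTER_CUBIC))
s2=snapshot('scene')
cv2.imwrite('pics/s3.png',cv2.resize(s2[150:270,180:350,::-1],(800,565),interpolation=cv2.INTER_CUBIC))
for d in outline_of('wrist','block_a'):
    p=ray(KT,d['point'],.044);m=fit([(KT,d['region'])],p[0],p[1])
    print(round(d['confidence'],2),d['point'],m.x[:2].round(4),np.degrees(m.x[2]*10).round(1),round(m.fun,3))
E
```

```text
0.84 [335.6, 221.0] [0.6024 0.009 ] 82.9 -0.919
0.59 [249.7, 213.1] [ 0.5892 -0.0862] -95.0 -0.683
```

View pics/w1.png

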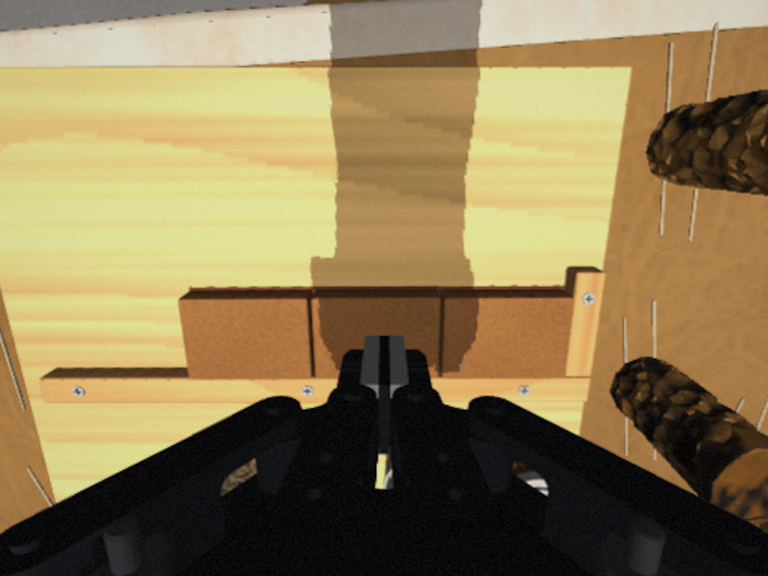

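View pics/s3.png

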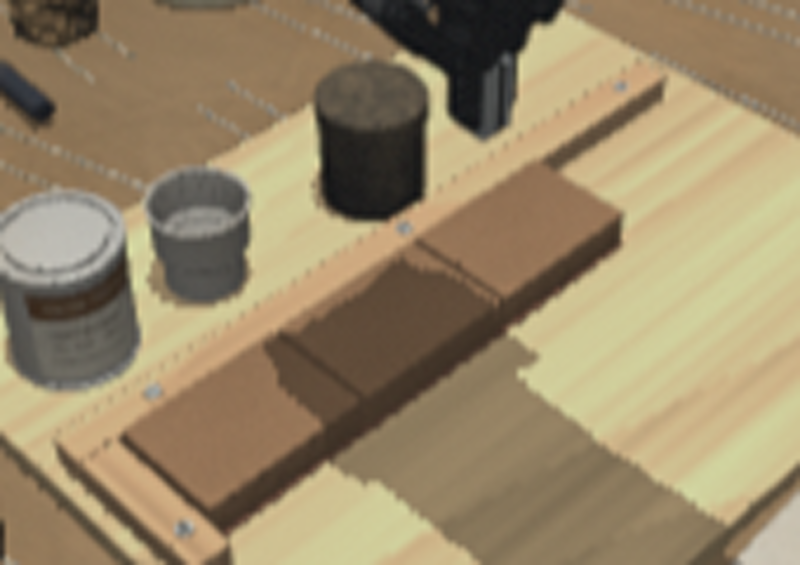

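The wrist view shows the three blocks end to end along the batten and tight on the stop, with seams at x≈311 and 442 and equal 130 px lengths. The scene view agrees, and the tin, cup and pot are undisturbed. I'll finish with one seating pass, pressing at each joint towards the batten and then on the row's end.

carry_out --commands '[-0.6, 0.8, 1.8, 0, 0, -0.6, 0.8, 1.8, 3, 0, -0.6, 0.8, 1.8, 5.5, 0, -0.6, 0.8, 1.8, 7.3, 0, -0.6, 0.8, 1.8, 7.3, 0, -0.6, 0.3, 1.8, 7.3, 0, -0.6, -0.1, 1.8, 7.3, 0, -0.6, -0.4, 1.8, 7.3, 0, -0.6, -0.6, 1.8, 7.3, 0, -0.6, -0.7, 1.8, 7.3, 0]'

```text
t: 22.5
position: [0.5505, -0.0319, 0.1896]
eef_rot: [[-0.992, 0.124, -0.001], [0.124, 0.992, 0.0], [0.001, -0.0, -1.0]]
force: [-3.8, -0.3, 2.0]
grip_width: 0.0682
grip_force: 1.6
```

carry_out --commands '[-0.6, -0.06, 0, 0, 0, -0.6, -0.12, 0, 0, 0]'

```text
t: 22.75
position: [0.5514, -0.032, 0.1896]
eef_rot: [[-0.992, 0.124, -0.005], [0.124, 0.992, 0.001], [0.005, 0.0, -1.0]]
force: [-12.8, 0.7, 10.3]
grip_width: 0.0681
grip_force: 6.4
```

carry_out --commands '[-0.6, 0.7, 0, 0, 0, -0.6, 0.7, -2, 0, 0, -0.6, 0.7, -3.9, 0, 0, -0.6, 0.7, -3.9, 0, 0, -0.6, 0.4, -3.9, 0, 0, -0.6, 0.2, -3.9, 0, 0, -0.6, 0.1, -3.9, 0, 0, -0.6, 0, -3.9, 0, 0]'

```text
t: 23.75
position: [0.5399, -0.1279, 0.1894]
eef_rot: [[-0.992, 0.122, -0.005], [0.122, 0.992, 0.001], [0.005, 0.001, -1.0]]
force: [-13.8, 2.0, 11.0]
grip_width: 0.0687
grip_force: 6.9
```

carry_out --commands '[-0.6, 0.8, 0, 0, 0, 1, 0.8, 0, -1.8, 0, 1, 0.8, -5.4, -1.8, 0, 1, 0.8, -5.4, -1.8, 0, 1, 0.8, -5.4, -1.8, 0, 1, -1.82, -5.4, -1.8, 0, 1, -1.82, -5.4, -1.8, 0, 1, -1.82, -5.4, -0.3, 0, 1, -1.82, -5.4, -0.3, 0, 1, -1.82, -5.0, -0.3, 0, 1, -1.82, -4.7, -0.3, 0, 1, -1.82, -4.5, -0.3, 0, 1, -1.82, -4.4, -0.3, 0]'

```text
t: 25.38
position: [0.573, -0.2437, 0.1982]
eef_rot: [[-0.992, 0.124, 0.001], [0.124, 0.992, -0.002], [-0.001, -0.002, -1.0]]
force: [-2.0, -5.3, 2.7]
grip_width: 0.0003
grip_force: 2.7
```

carry_out --commands '[1, 0, 0.05, 0, 0, 1, 0, 0.1, 0, 0]'

```text
t: 25.62
position: [0.573, -0.2429, 0.1982]
eef_rot: [[-0.992, 0.126, 0.0], [0.126, 0.992, -0.005], [-0.001, -0.005, -1.0]]
force: [-2.1, -9.6, 2.3]
grip_width: 0.0002
grip_force: 5.6
```

carry_out --commands '[1, 0, 0.06, 0, 0, 1, 0, 0.1, 0, 0, 1, 0, 0.1, 0, 0, 1, 0, -0.6, 0, 0, 1, 0, -0.6, -2, 0, 1, 4.5, 6.3, -6, 0, 1, 4.5, 6.3, -6, 0, 1, 4.5, 6.3, -6, 0, 1, 4.5, 6.3, -6, 0, 1, 4.5, 6.3, -6, 0, 1, 4.5, 6.3, -6, 0]'

```text
t: 27.0
position: [0.4812, -0.0713, 0.3469]
eef_rot: [[-0.992, 0.124, 0.0], [0.124, 0.992, 0.0], [-0.0, 0.0, -1.0]]
force: [-0.3, -0.9, -0.4]
grip_width: -0.0003
grip_force: 0.0
```

```bash
python3 - <<'E'
from h import *
KT=cam('wrist');im=snapshot('wrist')
c=im[185:330,90:420,::-1];cv2.imwrite('pics/w2.png',cv2.resize(c,(799,351),interpolation=cv2.INTER_CUBIC))
for d in outline_of('wrist','block_a'):
    p=ray(KT,d['point'],.044);m=fit([(KT,d['region'])],p[0],p[1])
    print(round(d['confidence'],2),d['point'],m.x[:2].round(4),np.degrees(m.x[2]*10).round(1),round(m.fun,3))
E
```

```text
0.72 [160.1, 252.9] [ 0.5778 -0.1819] 82.6 -0.507
0.63 [352.5, 255.8] [0.5855 0.0153] 48.3 -0.476
0.57 [225.9, 252.3] [ 0.591  -0.0854] -97.0 -0.109
```

View pics/w2.png

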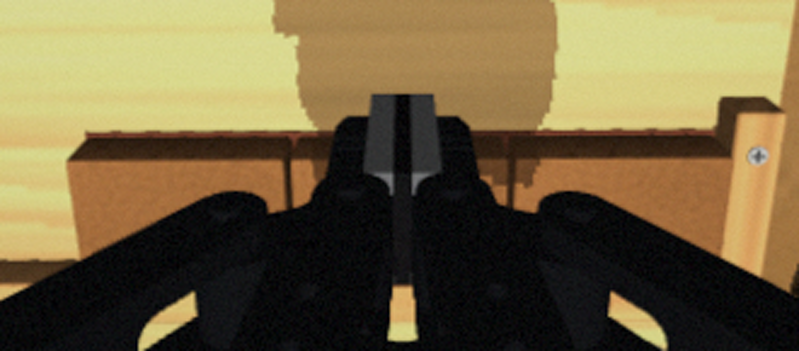

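The row's front edge is straight, the seams at x≈290 and 508 are evenly spaced, A is tight against the stop at x≈730, and the gripper is clear. I'm handing in.

```bash
python3 -c "
from rig import *
print(sign_off())"
```

```text
the job is handed in; nothing more can be done
None
```

I slid the three blocks into one closed, straight row flush along the batten and tight against the end stop, left the tin, pot and cup untouched, and handed the job in at about 27 s of the 45 s.

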